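# Unhitch a drawbar from its ball and hold it up

### The job

The small trailer hitch on the board is to have its ball greased: turn the lock barrel until its pointer and slot face the latch, pull the spring latch sideways until its fork is clear of the ball, and with the latch still pulled lift the drawbar off the ball. Finish while still holding the drawbar up with the gripper, steady and with at least 30 mm of clear air between the ball and the coupler above it; nothing else may prop it up, and the other things on the bench stay where they are.

Things in the scene. Friction and masses are not known exactly. Their poses are not given: they have to be found in the camera images.
- stand: Light wooden board 190 (x) x 360 (y) x 18 mm screwed to the bench, with the hitch. Origin: centre of its underside, z up, turned up to 0.3 rad. y runs along the drawbar (24 mm square tube) from its pivot (x 30, y -120, z 60 mm) to the ball (x 30, y 120). Latch grip and lock barrel stand on the -x side, nearer the robot. Tops above bench: latch grip 112, lock wing 86, coupler cup 87, drawbar 75 mm
- coupler: All that swings up: drawbar tube, dark cast coupler cup (52 mm across, over the ball), latch and lock barrel. Origin on the pivot axis, axes those of the stand while the drawbar is down; the cup's centre is at y = 240 mm. 0.5 to 0.8 kg; lifting it at the latch grip takes 3 to 5 N
- tongue (a joint): Angle of the drawbar about its pivot (axis: the stand's +x), rad: 0 down on the ball, grows as the ball end rises, up to 0.9; it falls back when let go. From 0.26 there are 30 mm of air between the top of the ball and the coupler's rim (the rise at the ball is 240 mm x sine of the angle)
- latch (a joint): Travel of the sliding fork latch, m: 0 home, fork under the ball, holding the drawbar down; 0.022 pulled to its stop towards the stand's -x (away from the drawbar, towards the robot). The fork clears the ball from 0.018. A spring (4 N at 0, 11 N at the stop) drives it home at once when let go. With the lock not open it moves only some 1.5 mm
- latch_grip (a point): Point in the upright black sleeve on the latch's end: 10 mm thick along x (the pull direction), 31 mm wide along y, from 20 mm below to 18 mm above the point. Axes: the coupler's. At home at x -55, y 120, z 94 mm in the stand's frame, 240 mm along y and 34 mm above the pivot. Within 60 mm of it along x nothing else reaches higher than 7 mm below it
- lock (a joint): Angle of the round steel lock barrel about its upright axis, rad: 0 open, at a stop (pointer and slot face the latch's side arm and the drawbar, the stand's +x); grows counter-clockwise seen from above. Starts locked at 0.9 to 1.5, stays where it is left (friction 0.035 N m). The latch's nose enters the slot up to about 0.2
- lock_grip (a point): On the lock barrel's axis, in its wing: 10 mm thick, 28 mm long, from 14 mm below to 10 mm above the point, on a flange 34 mm across. The x axis runs along the wing towards the pointer nose and slot and turns with the barrel. With the drawbar down at x -67.5, y 20, z 76 mm in the stand's frame
- ball_top (a point): Top of the steel hitch ball (30 mm across), 75 mm above the bench, fixed to the stand
- wax_tin: Bystander: flat round tin, 75 mm across, 29 mm tall, standing on the board in front of the clevis (x -50, y -115 mm in the stand's frame); origin under its centre
- spanner: Bystander: combination spanner 161 mm long lying at the back of the bench; origin under its centre
- pliers: Bystander: pliers 163 mm long lying at the left front edge of the bench; origin under their centre
- sanding_block: Bystander: sanding block 72 x 111 x 29 mm at the left back; origin under its centre
- flat_tin: Bystander: flat dark tin 58 x 88 x 30 mm to the left of the stand; origin under its centre. Beyond it, left of y = +0.1 m and beyond x = 0.5 m, a tall cupboard side and a steel drawer cabinet reach up past the arm's height: swing in from the left with the arm drawn back

How it is judged:
On the way, in this order (a step that is already met when the one before it is completed fails the run):
1. the lock barrel is turned open, the latch and drawbar still home (value of joint lock below 0.25 rad and value of joint tongue below 0.04 rad and value of joint latch below 0.005 m), for 0.1 s.
2. the latch is pulled out clear of the ball while the drawbar is still down (value of joint latch above 0.018 m and value of joint tongue below 0.05 rad), for 0.1 s.
At the end, for the whole second after the job is handed in: The drawbar stands still at 0.26 rad or more (30 mm of air between ball and coupler rim), gripped or carried by the gripper's fingers with more than 1 N and by nothing else; the lock barrel is open (under 0.3 rad); no bystander is more than 30 mm from where it started (value of joint tongue above 0.26 rad and value of joint lock below 0.3 rad and velocity of joint tongue between -0.08 and 0.08 rad/s and contact force between the fingers and coupler above 1 N and contact force between coupler and wax_tin below 0.1 N and contact force between coupler and spanner below 0.1 N and contact force between coupler and pliers below 0.1 N and contact force between coupler and sanding_block below 0.1 N and contact force between coupler and flat_tin below 0.1 N and distance of each of wax_tin, spanner, pliers, sanding_block, flat_tin from where it was at the start of the episode below 0.03 m); the arm keeps its last pose, push and grip.
It fails at once if a bystander is pushed more than 30 mm (distance of any of wax_tin, spanner, pliers, sanding_block, flat_tin from where it was at the start of the episode above 0.03 m).
It also fails if it takes over 54 s, if anything falls off the work surface, if the arm or the gripper's body presses on something with over 40 N, if the wrist force passes 120 N, or if a joint passes its speed limit or range.

### The arm

A 6-joint arm with a two-finger parallel gripper is mounted at the origin on a cart in front of the work surface, level with it; the furniture and walls round the work are solid. World frame = base frame: x ahead of the robot, y to its left, z up, the work surface at z = 0. Lengths are in m, angles in rad, forces in N, time in s.
With the tool pointing down it reaches from about 0.35 to 0.8 m from the base axis. Payload 7.3 kg.
Tool frame: the origin (TCP) lies between the finger pads; the fingertips stand 25 mm ahead of it and the grasp point (between the pads) lies 6 mm ahead of it (r.tip_extent is the distance from the TCP to the fingertips, in m); z points along the fingers, y is the line along which they close (so a half turn about z gives the same grasp; the last joint's range is limited). The gripper opens to 85 mm and grips with 20 to 120 N. Pads are 22 mm wide; open, the fingers measure 114 mm over their backs; the gripper's body (76 mm by 85 mm) begins 54 mm behind the grasp point. The pads swing forward as they close: fully open they stand 13 mm farther back than shut.
Start: joints at [1.093, 0.342, 1.524, -0, 1.275, -0.146], TCP at [0.171, 0.496, 0.256] pointing down, gripper open.
Joint ranges: [-2.53, 2.53], [-0.77, 2.02], [0.04, 2.7], [-1, 4.14], [0.28, 2.66], [-3.11, 3.11]. Speed limits (rad/s): [2.57, 2.57, 3.14, 3.14, 3.14, 3.14].

### API

Orientations are given as a unit quaternion [x, y, z, w].
In Python, from workcell import r, command_gripper, optics gives the robot as it stands. The module is installed in compiled form; this text tells all that it offers. Calls block until the motion is done:
- r.reach(position, orientation): joint-space move of the TCP to a pose.
- r.move_straight(position, orientation=None, speed=0.15, max_force=None): straight line of the TCP; orientation=None keeps the orientation; speed is the mean speed in m/s. With max_force (N) it stops when the force on the tool has changed by that much, and returns True; else False.
- r.movej(angles): joint-space move.
- command_gripper(opening, force=None): finger opening in m; force is the grip in N (None keeps the last); returns when the fingers have stopped.
- r.hold(seconds).
- r.solve_ik(position, orientation): joint angles nearest the present ones, or None.
- r.read_state(): the state.
- optics.get_image(name): name is "scene" or "top"; returns (picture, depth): 384x512x3 uint8, red, green, blue; 384x512 float32, m along the optical axis (not along the pixel's ray), 0 where there is no reading.
- optics.camera_model(name): a dict with "K" (3x3 intrinsics, pixels), "R" (3x3) and "t" (3): a world point X has camera coordinates R X + t. Camera axes: x right, y down, z forward; pixel columns grow to the right and rows downward; lengths in m; the calibration is good to about 2 mm. A picture is of the moment at which its call begins. camera_model takes no time and is no camera call.
A pose or a line that the arm cannot do raises r.PlanningError and nothing moves.
- r.finish_job(): hands the job in; it is judged then, once.
The state is a dict: "time_s": time; "joint_positions": joint angles; "dq": joint speeds; "tau": joint torques, N m; "eef_pos": TCP position; "eef_rot": TCP orientation; "contact_force": force on the tool from outside, world axes, zero at the start; "torque": the same for the moment, N m; "grip_width": finger opening in m; "grip_force": force on a finger pad.
Only numpy, scipy, OpenCV 4.12 (cv2) and the standard library are available. Lean on these libraries where they do the work, as an engineer would, in place of code of your own. Each camera call takes 0.05 s, during which the arm holds its last target. There are 200 camera calls.

## Working session

There is one attempt and no reset: what is moved stays moved. The work goes in short steps, each a Python script; the robot and the scene stay as the last script left them, time stands still between calls to the robot, and variables do not carry over. Pictures are saved under pics/ and viewed, at most 10 in all, crops included, and the job is handed in when it is done.

```bash
mkdir -p pics; python3 - <<'E'
from workcell import r, optics
import cv2, numpy as np
for n in("scene","top"):
    im,d=optics.get_image(n); cv2.imwrite(f"pics/{n}0.png",im[:,:,::-1]); np.savez(f"{n}0.npz",im=im,d=d,**optics.camera_model(n))
    m=optics.camera_model(n); print(n,m["K"].round(1).tolist(),(-m["R"].T@m["t"]).round(3),m["R"].round(2).tolist())
print(r.read_state()["time_s"], r.tip_extent)
E
```

```text
scene [[388.0, 0.0, 251.9], [0.0, 388.0, 187.2], [0.0, 0.0, 1.0]] [-0.095 -0.811  0.513] [[0.63, -0.78, 0.02], [-0.33, -0.28, -0.9], [0.71, 0.56, -0.43]]
top [[347.4, 0.0, 253.3], [0.0, 347.4, 188.4], [0.0, 0.0, 1.0]] [ 0.509 -0.251  0.965] [[0.0, -1.0, -0.03], [-0.99, 0.0, -0.12], [0.12, 0.03, -0.99]]
0.1 0.025
```

View pics/top0.png

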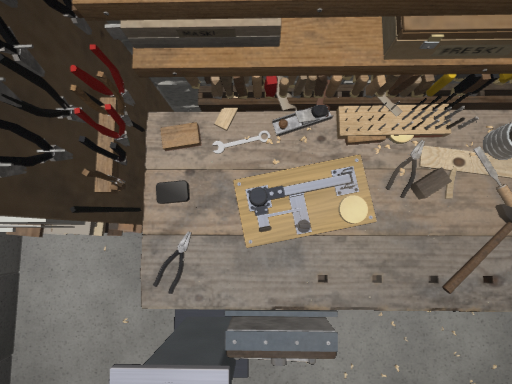

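View pics/scene0.png

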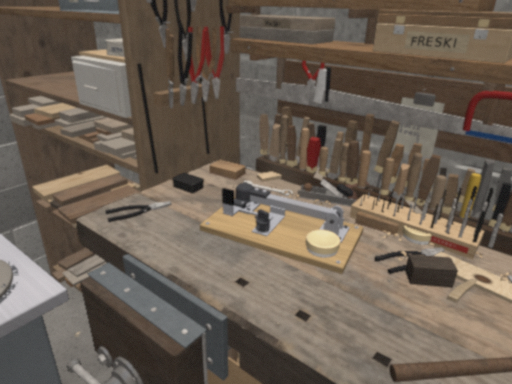

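The top picture shows the cup at about (258,196), the latch grip at (265,228), the lock barrel at (303,226), the clevis at (346,180) and the wax tin at (354,208). Next I fit the board from depth.

```bash
cat > h.py <<'E'
import numpy as np, cv2
def cloud(f):
    z=np.load(f); d=z["d"]; v,u=np.indices(d.shape)
    c=np.stack([(u-z["K"][0,2])/z["K"][0,0]*d,(v-z["K"][1,2])/z["K"][1,1]*d,d],-1)
    return (c-z["t"])@z["R"], z["im"], z
def proj(z,X):
    c=np.atleast_2d(X)@z["R"].T+z["t"]; p=c@z["K"].T; return p[:,:2]/p[:,2:]
E
python3 - <<'E'
from h import *
P,im,z=cloud("top0.npz")
sub=(slice(140,255),slice(225,385))
Q=P[sub].reshape(-1,3); ok=z["d"][sub].ravel()>0
print("bench z",np.median(P[250:290,200:300,2]))
h=Q[:,2]; m=ok&(h>.010)&(h<.13)&(Q[:,0]>.3)
# largest component
mm=m.reshape(115,160).astype(np.uint8); n,l,s,_=cv2.connectedComponentsWithStats(mm); k=1+s[1:,4].argmax()
S=Q[(l==k).ravel()]; B=S[(S[:,2]<.026)]
print("board z",np.median(B[:,2]),len(B))
rc=cv2.minAreaRect(B[:,:2].astype(np.float32)); print(rc)
c=np.array(rc[0]); 
a=np.deg2rad(rc[2]); 
if rc[1][0]>rc[1][1]: a-=np.pi/2
print("yaw",a)
def report(c,a):
    R=np.array([[np.cos(a),-np.sin(a)],[np.sin(a),np.cos(a)]])
    L=(Q[:,:2]-c)@R
    for nm,(x,y,rad,z0,z1) in dict(cup=(.03,.12,.05,.07,.1),grip=(-.055,.12,.035,.09,.13),wing=(-.0675,.02,.03,.08,.1),tin=(-.05,-.115,.06,.035,.06)).items():
        s=(np.hypot(L[:,0]-x,L[:,1]-y)<rad)&(h>z0)&(h<z1)
        print(nm,s.sum(),((L[s].min(0)+L[s].max(0))/2).round(4),L[s].mean(0).round(4),np.ptp(L[s],axis=0).round(3),h[s].max().round(4),'nom',x,y)
    s=(h>.068)&(h<.08)&(abs(L[:,0]-.03)<.03)&(L[:,1]<.08)&(L[:,1]>-.08); print("bar",np.polyfit(L[s,1],L[s,0],1))
report(c,a)
crop=cv2.resize(im[145:250,230:380],None,fx=5,fy=5,interpolation=cv2.INTER_CUBIC)
R=np.array([[np.cos(a),-np.sin(a)],[np.sin(a),np.cos(a)]])
for x,y,zz in [(.03,.12,.087),(-.055,.12,.112),(-.0675,.02,.086),(-.05,-.115,.047),(.095,.18,.018),(-.095,.18,.018),(.095,-.18,.018),(-.095,-.18,.018)]:
    p=proj(z,np.r_[R@[x,y]+c,zz])[0]; cv2.circle(crop,tuple(int(q) for q in ((p-[230,145])*5+2)),4,(255,0,0),1)
cv2.imwrite("pics/crop.png",crop[:,:,::-1])
E
```

```text
bench z 0.0006784025042430785
board z 0.019047105771051513 5972
((0.5959348678588867, -0.3613830804824829), (0.19040462374687195, 0.36028599739074707), 11.504076957702637)
yaw 0.20078402031472345
cup 402 [0.0294 0.107 ] [0.0289 0.1088] [0.047 0.073] 0.0903 nom 0.03 0.12
grip 55 [-0.0552  0.12  ] [-0.0553  0.1203] [0.011 0.03 ] 0.1169 nom -0.055 0.12
wing 44 [-0.0675  0.0205] [-0.0674  0.0204] [0.012 0.026] 0.0899 nom -0.0675 0.02
tin 659 [-0.0392 -0.1185] [-0.0499 -0.1174] [0.096 0.073] 0.0599 nom -0.05 -0.115
bar [-0.00122654  0.02928345]
```

View pics/crop.png

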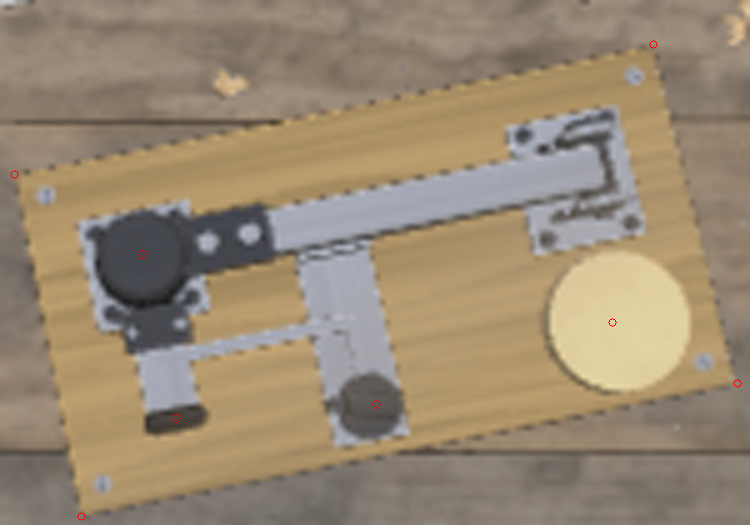

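The overlay matches the board corners, grip, wing, cup and tin within about 1 mm. The stand is at (0.596, -0.361) with yaw 0.201. The pointer nose at (330,405) faces +y of the stand, so the lock is near 1.5 rad. Next I measure the wing angle and plan the moves.

```bash
cat >> h.py <<'E'
from scipy.spatial.transform import Rotation as Ro
C=np.array([.5959,-.3614,0.]); A=.2008
RS=Ro.from_euler("z",A)
def W(x,y,z): return C+RS.apply([x,y,z])
def down(phi):   # tool z down, closing line (tool y) at world yaw phi
    y=np.array([np.cos(phi),np.sin(phi),0]); zz=np.array([0,0,-1.]); return Ro.from_matrix(np.c_[np.cross(y,zz),y,zz])
E
python3 - <<'E'
from h import *
from workcell import r
P,im,z=cloud("top0.npz"); Q=P[150:250,230:380].reshape(-1,3)
L=RS.inv().apply(Q-C); 
for z0 in(.076,.08,.084):
    s=(np.hypot(L[:,0]+.0675,L[:,1]-.02)<.025)&(L[:,2]>z0)&(L[:,2]<.1)
    w,v=np.linalg.eigh(np.cov(L[s,:2].T)); print(s.sum(),np.sqrt(w*12),np.arctan2(v[1,1],v[0,1])%np.pi, L[s,:2].mean(0))
s0=r.read_state(); print(s0["eef_rot"])
p=W(-.0675,.02,.2)
for k in(0,1):
  for lk in(1.5,0):
    print(k,lk,r.solve_ik(p,down(A+lk+np.pi/2+k*np.pi).as_quat()))
g=W(-.055,.12,.2)
for k in(0,1): print("grip",k,r.solve_ik(g,down(A+k*np.pi).as_quat()))
print(p,g)
E
```

```text
45 [0.00950811 0.02832835] 1.3552864488019252 [-0.06736984  0.02075651]
44 [0.00959212 0.02775551] 1.3481334560334621 [-0.06740641  0.02045405]
41 [0.00987183 0.02683671] 1.3650192612159795 [-0.0676463   0.01977481]
[ 1.65134920e-01  9.86270757e-01 -6.42082875e-04 -1.98371251e-04]
0 1.5 [-7.14930211e-01  5.87595719e-01  1.28060958e+00 -4.44089210e-16
  1.27338735e+00  2.29665877e+00]
0 0 [-7.14930211e-01  5.87595719e-01  1.28060958e+00 -4.44089210e-16
  1.27338735e+00 -2.48652654e+00]
1 1.5 [-7.14930211e-01  5.87595719e-01  1.28060958e+00 -4.44089210e-16
  1.27338735e+00 -8.44933884e-01]
1 0 [-7.14930211e-01  5.87595719e-01  1.28060958e+00 -4.44089210e-16
  1.27338735e+00  6.55066116e-01]
grip 0 [-5.89779111e-01  4.85042314e-01  1.46047686e+00 -4.44089210e-16
  1.19607348e+00 -7.90579111e-01]
grip 1 [-5.89779111e-01  4.85042314e-01  1.46047686e+00 -4.44089210e-16
  1.19607348e+00  2.35101354e+00]
[ 0.52576719 -0.35526495  0.2       ] [ 0.5180707  -0.25478105  0.2       ]
```

```bash
python3 - <<'E'
from h import *
from workcell import r, command_gripper, optics
s=r.read_state(); 
p=s["eef_pos"]*np.array([.76,.76,1]); p[2]=.28
r.reach(p,s["eef_rot"]); 
q=np.array(r.read_state()["joint_positions"]); q[0]=-.715; q[5]=-.70; r.movej(q)
lk=1.355; o=down(A+lk-np.pi/2+2*np.pi).as_quat()
command_gripper(.045,30)
r.reach(W(-.0675,.02,.17),o)
s=r.read_state(); print(s["time_s"],s["joint_positions"],s["eef_pos"])
f=r.move_straight(W(-.0675,.02,.092),speed=.08,max_force=8)
s=r.read_state(); print(f,s["time_s"],s["eef_pos"],s["contact_force"])
command_gripper(0,30)
s=r.read_state(); print(s["time_s"],s["grip_width"],s["grip_force"],s["contact_force"],s["torque"])
im,d=optics.get_image("scene"); cv2.imwrite("pics/grip1.png",cv2.resize(im[150:270,190:370],None,fx=4,fy=4,interpolation=cv2.INTER_CUBIC)[:,:,::-1])
E
```

```text
4.375 [-7.14812055e-01  6.12216844e-01  1.32053409e+00  3.96517624e-05
  1.20848397e+00 -6.99922121e-01] [ 0.52552912 -0.35494561  0.17075742]
False 5.5 [ 0.52609147 -0.35552275  0.09265783] [ 0.047754    0.58669228 -0.40218691]
5.9083 0.009449659303371778 31.63291096687317 [-6.04854461 -0.86002573  3.42372717] [-0.05917109  0.74446918 -0.01484248]
```

View pics/grip1.png

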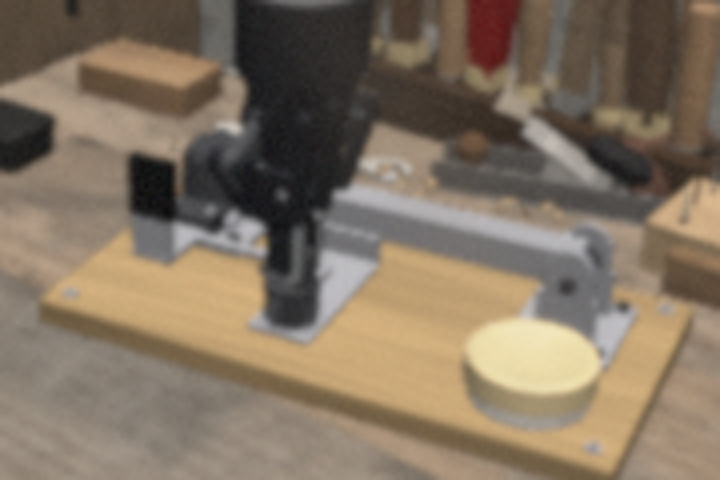

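The fingers hold the wing: width is 9.4 mm, and they sit over the barrel at crop pixel (290,250). Now I turn it open in steps.

```bash
python3 - <<'E'
from h import *
from workcell import r, command_gripper, optics
for lk in (1.0,.6,.3,.12,.05,0.01):
    r.reach(W(-.0675,.02,.092),down(A+lk-np.pi/2).as_quat())
    s=r.read_state(); print(lk,round(s["time_s"],2),round(s["joint_positions"][5],3),s["contact_force"].round(1),s["torque"].round(2),round(s["grip_width"],4))
r.hold(.15)
command_gripper(.045)
r.move_straight(W(-.0675,.02,.20),speed=.15)
r.reach(W(-.13,.07,.22),down(A).as_quat())
s=r.read_state(); print(s["time_s"])
im,d=optics.get_image("top"); np.savez("top1.npz",im=im,d=d,**optics.camera_model("top"))
cv2.imwrite("pics/top1.png",cv2.resize(im[145:250,230:380],None,fx=5,fy=5,interpolation=cv2.INTER_CUBIC)[:,:,::-1])
E
```

```text
1.0 6.39 -0.345 [-5.7 -0.1  5.2] [-0.1   0.94 -0.01] 0.0091
0.6 6.86 0.055 [-6.9  0.1  5.3] [0.03 1.12 0.03] 0.0092
0.3 7.25 0.355 [-8.7  0.4  5.9] [ 0.03  1.19 -0.04] 0.009
0.12 7.54 0.536 [-7.9  2.4  5.5] [ 0.1   1.19 -0.07] 0.0093
0.05 7.79 0.605 [-8.9  1.9  6.7] [0.11 1.3  0.  ] 0.009
0.01 8.04 0.645 [-8.2  1.1  6.4] [ 0.12  1.2  -0.03] 0.0093
10.9083
```

View pics/top1.png

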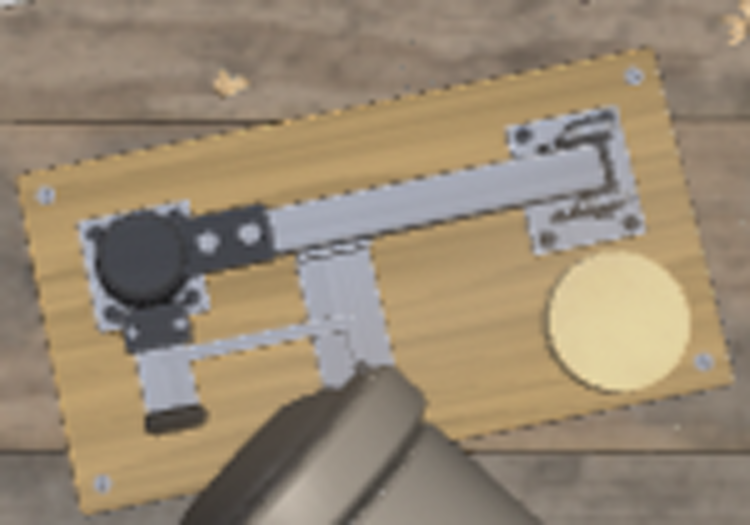

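The arm hides the barrel at about (375,405) in this view. I go to the hover point over the latch and check the wing from there.

```bash
python3 - <<'E'
from h import *
from workcell import r, command_gripper, optics
r.reach(W(-.055,.12,.20),down(A).as_quat())
print(r.read_state()["time_s"])
out=[]
for n in("top","scene"):
    im,d=optics.get_image(n); np.savez(n+"2.npz",im=im,d=d,**optics.camera_model(n))
    P,_,z=cloud(n+"2.npz"); L=RS.inv().apply(P.reshape(-1,3)-C)
    s=(np.hypot(L[:,0]+.0675,L[:,1]-.02)<.025)&(L[:,2]>.07)&(L[:,2]<.1)
    if s.sum()>5:
        w,v=np.linalg.eigh(np.cov(L[s,:2].T)); print(n,s.sum(),np.sqrt(w*12),np.arctan2(v[1,1],v[0,1]),L[s,:2].mean(0))
    b=(slice(150,250),slice(235,360)) if n=="top" else (slice(170,250),slice(200,300))
    out.append(cv2.resize(im[b],(390,400),interpolation=cv2.INTER_CUBIC))
cv2.imwrite("pics/chk2.png",np.hstack(out)[:,:,::-1])
E
```

```text
11.4167
scene 67 [0.01008655 0.02918893] 3.079062295147004 [-0.07420527  0.02005653]
```

View pics/chk2.png

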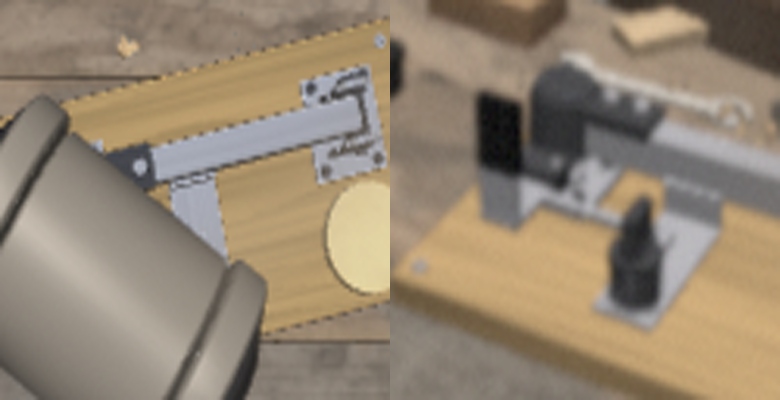

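The right half shows the wing at about (640,230) pointing at the latch arm, with a measured lock angle of about -0.06, so the lock is open. Now I grasp the latch and pull.

```bash
python3 - <<'E'
from h import *
from workcell import r, command_gripper, optics
o=down(A).as_quat()
f=r.move_straight(W(-.055,.12,.115),o,speed=.08,max_force=8)
s=r.read_state(); print(f,s["time_s"],RS.inv().apply(s["eef_pos"]-C),s["contact_force"])
command_gripper(0,70)
def st(t):
    s=r.read_state(); print(t,round(s["time_s"],2),RS.inv().apply(s["eef_pos"]-C).round(4),RS.inv().apply(s["contact_force"]).round(1),round(s["grip_width"],4),round(s["grip_force"],1)); return s
st("closed")
f=0
for dx in (.008,.016,.018,.019,.020,.021,.022,.023,.024):
    r.move_straight(W(-.055-dx,.12,.115),o,speed=.05); s=st(dx)
    if RS.inv().apply(s["contact_force"])[0]>20: break
r.hold(.2); st("end")
E
```

```text
False 12.7333 [-0.05469938  0.11975213  0.11559673] [0.18029626 0.60264553 0.2574139 ]
closed 13.15 [-0.056   0.1199  0.1154] [-5.3  0.2  4.3] 0.0084 69.0
0.008 13.46 [-0.0621  0.1199  0.1156] [5.7 2.1 1. ] 0.0084 68.7
0.016 13.77 [-0.0696  0.1198  0.1156] [7.2 0.6 0.8] 0.0085 68.6
0.018 14.02 [-0.0713  0.1198  0.1156] [ 9.2  1.8 -0.7] 0.0084 68.6
0.019 14.27 [-0.0722  0.1198  0.1156] [9.9 0.6 0.1] 0.0087 68.6
0.02 14.52 [-0.0731  0.1198  0.1156] [ 9.4  1.2 -0.4] 0.0084 68.6
0.021 14.77 [-0.074   0.1198  0.1156] [ 9.2  1.3 -0.1] 0.0084 68.6
0.022 15.02 [-0.0749  0.1198  0.1157] [10.3  0.9 -0.1] 0.0084 68.6
0.023 15.27 [-0.0759  0.1198  0.1156] [10.1  1.5  0.1] 0.0086 68.6
0.024 15.52 [-0.0768  0.1198  0.1156] [10.   0.7 -1.2] 0.0083 68.6
end 15.72 [-0.0768  0.1198  0.1156] [ 9.8  1.3 -1.5] 0.0084 68.6
```

Latch home was at TCP x = -0.056 and it is now at -0.0768, so travel is 20.8 mm. The 10 N pull also agrees with the spring. Now I lift along the arc.

```bash
python3 - <<'E'
from h import *
from workcell import r, command_gripper, optics
def st(t):
    s=r.read_state(); F=RS.inv().apply(s["contact_force"]); print(t,round(s["time_s"],2),RS.inv().apply(s["eef_pos"]-C).round(4),F.round(1),round(s["grip_width"],4),round(s["grip_force"],1)); return F
pv=np.array([.03,-.12,.06]); g=np.array([-.0795,.12,.115])
def pose(th):
    q=Ro.from_euler("x",th); return C+RS.apply(pv+q.apply(g-pv)), (RS*q*RS.inv()*down(A)).as_quat()
assert r.solve_ik(*pose(.34)) is not None
for th in (0,.02,.04,.07,.1,.14,.18,.22,.26,.30,.34):
    r.move_straight(*pose(th),speed=.05); F=st(th)
    if abs(F[2])>25 or abs(F[1])>25: print("STOP"); break
r.hold(.4); st("end")
for n in("scene","top"):
    im,d=optics.get_image(n); np.savez(n+"3.npz",im=im,d=d,**optics.camera_model(n))
    if n=="scene": cv2.imwrite("pics/lift.png",cv2.resize(im[130:270,190:370],None,fx=4,fy=4,interpolation=cv2.INTER_CUBIC)[:,:,::-1])
E
```

```text
0 15.97 [-0.0773  0.1198  0.1156] [10.7  1.3  0.2] 0.0087 68.6
0.02 16.22 [-0.0775  0.1187  0.1201] [11.1  0.8 -3.9] 0.0082 68.5
0.04 16.47 [-0.0775  0.1175  0.1248] [10.4  0.6 -3.9] 0.0087 68.5
0.07 16.77 [-0.0775  0.1154  0.1319] [10.2  1.  -3.2] 0.0084 68.5
0.1 17.07 [-0.0775  0.1132  0.1388] [10.6 -0.2 -3.1] 0.0087 68.5
0.14 17.42 [-0.0775  0.1098  0.148 ] [ 9.7  1.2 -3.7] 0.0089 68.5
0.18 17.77 [-0.0775  0.1061  0.1571] [10.5  0.3 -3.3] 0.0082 68.5
0.22 18.12 [-0.0775  0.1021  0.166 ] [10.7 -0.3 -4.5] 0.0086 68.6
0.26 18.47 [-0.0775  0.0977  0.1747] [11.   0.3 -3.4] 0.0085 68.6
0.3 18.82 [-0.0775  0.093   0.1833] [10.8  0.2 -2.7] 0.0083 68.6
0.34 19.17 [-0.0775  0.0879  0.1916] [10.7  0.9 -2.9] 0.0084 68.6
end 19.57 [-0.0775  0.088   0.1916] [11.5  0.  -3.7] 0.0084 68.6
```

View pics/lift.png

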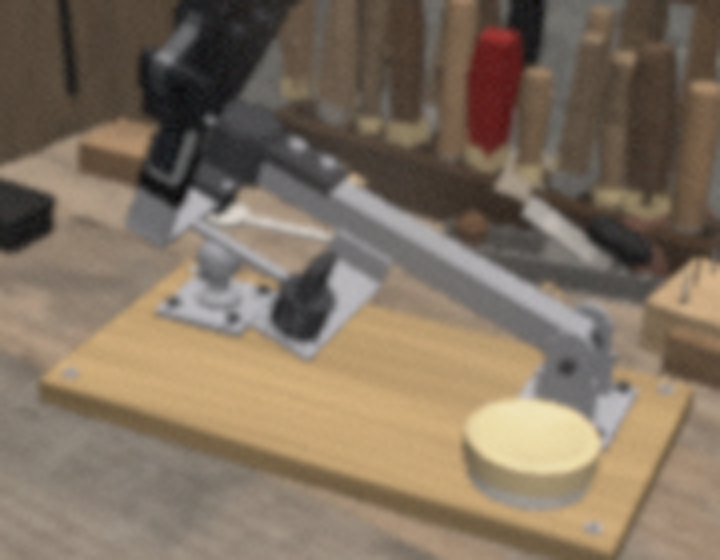

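The drawbar is up at about 0.34 rad with the ball free at (215,270). The grip and the pull force are steady, and the lock wing still points at the latch.

```bash
python3 -c "
from workcell import r
print(r.finish_job(), r.read_state()['time_s'])"
```

```text
the job is handed in; nothing more can be done
the job is handed in; nothing more can be done
```

The job is handed in: the lock is open, the latch is pulled clear, and the gripper is holding the drawbar steady at about 0.34 rad (0.26 needed); the hand-in returned no verdict.

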